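# Fit check of a toy peg bench

### The job

Check the fit of the pegs in the toy peg bench: with the fingertips press lightly on the top of the red peg, then the yellow peg, then the blue peg, in that order, so that each slides about a centimetre down and stays there. Press gently, never pull a peg up or push it much deeper than that; do not touch the green peg, whose glue is still setting, and leave the other things on the table where they are.

Things in the scene. Friction and masses are not known exactly. Their poses are not given: they have to be found in the camera images.
- red_peg (a joint): joint value in m: how far the red peg has been pushed down; 0 = top 136 mm above the table, larger = deeper (positive is down), starts between 0 and 0.003. No spring: it slides with a steady friction of about 3 N and stays where it is left. About 0.010 is asked for: 0.006 to 0.020 is good at the end, 0.023 is too deep, below -0.004 means it was pulled up. More than 15 N on it is not light.
- red_top (a point): centre of the top of the red peg's cap, moving with the peg. The peg is a round wooden peg doll standing upright in the peg bench: red body of 26 mm diameter, bare wood face, red cap of 29 mm diameter with a slightly domed top (flat across the middle 14 mm). It stands 56 mm out of the deck at joint value 0; its top is then 136 mm above the table. Axes as the world's.
- yellow_peg (a joint): joint value in m: how far the yellow peg has been pushed down; 0 = top 136 mm above the table, larger = deeper (positive is down), starts between 0 and 0.003. No spring: it slides with a steady friction of about 3 N and stays where it is left. About 0.010 is asked for: 0.006 to 0.020 is good at the end, 0.023 is too deep, below -0.004 means it was pulled up. More than 15 N on it is not light.
- yellow_top (a point): centre of the top of the yellow peg's cap, moving with the peg. The peg is a round wooden peg doll standing upright in the peg bench: yellow body of 26 mm diameter, bare wood face, yellow cap of 29 mm diameter with a slightly domed top (flat across the middle 14 mm). It stands 56 mm out of the deck at joint value 0; its top is then 136 mm above the table. Axes as the world's.
- blue_peg (a joint): joint value in m: how far the blue peg has been pushed down; 0 = top 136 mm above the table, larger = deeper (positive is down), starts between 0 and 0.003. No spring: it slides with a steady friction of about 3 N and stays where it is left. About 0.010 is asked for: 0.006 to 0.020 is good at the end, 0.023 is too deep, below -0.004 means it was pulled up. More than 15 N on it is not light.
- blue_top (a point): centre of the top of the blue peg's cap, moving with the peg. The peg is a round wooden peg doll standing upright in the peg bench: blue body of 26 mm diameter, bare wood face, blue cap of 29 mm diameter with a slightly domed top (flat across the middle 14 mm). It stands 56 mm out of the deck at joint value 0; its top is then 136 mm above the table. Axes as the world's.
- green_peg: the green peg doll, same shape as the others, glued fast in the bench and still setting: not to be touched. Origin on its axis at the deck top; its cap top lies 56 mm above the origin, 136 mm above the table
- bench: toy peg bench of pale wood, fixed to the table: deck 100 x 262 mm, its top 80 mm above the table, end boards 110 x 16 x 90 mm high on the short sides, steel feet outside them. Origin on the table under its centre; its y axis runs along the row of four pegs, which stand at y = -93, -31, +31 and +93 mm (62 mm apart), x = 0, with the colours in any order
- mallet: loose hammer with wooden handle, 220 mm long, lying on the table beside the bench; leave it alone. Origin near the middle of its underside, x along the handle towards the head
- figure: loose carved bare-wood figure, 105 mm tall, 40 mm wide at its foot, standing; leave it alone. Origin under its foot, z up
- jar: loose glass jar with yellow label and lid, 68 mm diameter, 100 mm tall, just beyond the bench; leave it alone. Origin under its base, z up
- water: loose clear bottle with red cap, 64 mm diameter, 210 mm tall, left of the bench; leave it alone. Origin under its base, z up
- blank: loose block of wood for carving, 45 x 120 x 45 mm, lying just in front of the bench (robot side); leave it alone. Origin under its centre, y along its length
- knife: loose carving knife, wooden handle 22 mm thick and 110 mm long, short steel blade, lying to the right of the bench; leave it alone. Origin where handle nears the blade, on the table, x along the blade

How it is judged:
By the outcome, as a careful person would: the job done as asked, in the order asked, and still so for the second after the job is handed in, with the robot touching nothing.
It also fails if it takes over 38 s, if anything falls off the work surface, if the arm or the gripper's body presses on something with over 40 N, if the wrist force passes 120 N, or if a joint passes its speed limit or range.

### The arm

A 6-joint arm with a two-finger parallel gripper is mounted at the origin on the work surface. World frame = base frame: x ahead of the robot, y to its left, z up, the work surface at z = 0. Lengths are in m, angles in rad, forces in N, time in s.
With the tool pointing down it reaches from about 0.3 to 0.775 m from the base axis. Payload 14.6 kg.
Tool frame: the origin (TCP) lies on the centre line of the jaws, within the pads' length; the fingertips stand 8 mm ahead of it and the grasp point (between the pads) lies 11 mm behind it; z points along the fingers, y is the line along which they close (so a half turn about z gives the same grasp; the last joint's range is limited). The gripper opens to 94 mm and grips with 3 to 60 N. Pads are 16 mm wide; open, the fingers measure 119 mm over their backs; the gripper's body (75 mm by 177 mm) begins 78 mm behind the grasp point.
Start: joints at [-1.207, 0.3, 1.521, -0, 1.321, -0.067], TCP at [0.23, -0.5, 0.213] pointing down, gripper open.
Joint ranges: [-3.03, 3.03], [-0.79, 2.21], [0.23, 2.52], [-1.04, 4.18], [0, 3.07], [-2.55, 2.55]. Speed limits (rad/s): [2.22, 2.22, 2.57, 3.14, 3.14, 3.14].

### API

Orientations are given as a unit quaternion [x, y, z, w].
In Python, from plant import monitor, get_image, camera_model, hand_in gives the robot as it stands. The module is installed in compiled form; this text tells all that it offers.
- The arm moves only by the tool drive_tool, never from a script. Its argument "increments" is a list of rows, each an object with "claw": the opening, from 0 (shut) to 1 (fully open); "translation": the shift along the tool's x, y, z each as a share of 0.75 m, from -1 to 1, a list of three; "spin": the turn about the tool's z as a share of 30 degrees, from -1 to 1. A call has 1 to 10 rows; each row shifts and turns the commanded pose from where the row before left it, along the tool's axes as they then stand; what a row does not reach is not made up. A row lasts 1/12 s, in which the tool goes at most 41.7 mm and 7.16 degrees, less where a joint would pass 70% of its speed; a pose out of reach is approached as far as the arm can. A call with a number of a shift or a turn outside -1 to 1 is refused whole. A call with a gripper value outside its range is refused whole. The fingers move at their own pace and stop on an object; "grip_force" is the grip in N (left out, the last holds). Time passes only in rows, so rows that do not move let the fingers close. It gives the time, the measured TCP pose, the force, the opening and the grip force at its end, in the units of the state.
- monitor.state(): the state, without advancing time (a new reading comes with each control period).
- get_image(name): name is "side" or "top" or "wrist"; returns (picture, depth): 400x640x3 uint8, red, green, blue; 400x640 float32, m along the optical axis (not along the pixel's ray), 0 where there is no reading.
- camera_model(name): a dict with "fx", "fy", "cx", "cy" (pixels), "eye" and "rotation" of the camera in the world. Camera axes: x right, y down, z forward; pixel columns grow to the right and rows downward; lengths in m; the calibration is good to about 2 mm. A picture is of the moment at which its call begins: read the wrist's pose just before it. camera_model takes no time and is no camera call; for the wrist camera it gives the pose at the moment of the call.
- hand_in(): hands the job in; it is judged then, once.
The state is a dict: "clock": time; "q": joint angles; "joint_vel": joint speeds; "joint_torque": joint torques, N m; "tool_pos": TCP position; "eef_rot": TCP orientation; "force": force on the tool from outside, world axes, zero at the start; "torque": the same for the moment, N m; "finger_gap": opening from 0.0 (shut) to 1.0 (fully open); "gripper_force": force on a finger pad.
Only numpy, scipy, OpenCV 4.12 (cv2) and the standard library are available. Lean on these libraries where they do the work, as an engineer would, in place of code of your own. Each camera call takes 0.05 s, during which the arm holds its last target. There are 200 camera calls.

## Working session

There is one attempt and no reset: what is moved stays moved. The work goes in short steps, Python scripts to look and compute and a tool call to move; the robot and the scene stay as the last step left them, time stands still between calls to the robot, and variables do not carry over. Pictures are saved under pics/ and viewed, at most 10 in all, crops included, and the job is handed in when it is done.

Besides the shell and the picture viewer there is one more tool, called after "Emit:" as name(argument=value, ...), one argument or row to a line, values as JSON. drive_tool: Moves the arm, as the interface text tells. Shift numbers are shares of 0.75 m and turn numbers shares of 30 degrees, none past 1 either way. Its arguments: {"type":"object","properties":{"increments":{"type":"array"},"grip_force":{"type":"number"}},"required":["increments"]}

```bash
mkdir -p pics; cat > h.py <<'E'
import numpy as np, cv2
from plant import monitor, get_image, camera_model, hand_in
def pts(name):
    m=camera_model(name); im,d=get_image(name)
    v,u=np.mgrid[:400,:640]
    c=np.stack([(u-m['cx'])/m['fx']*d,(v-m['cy'])/m['fy']*d,d],-1)
    return im,d,c@np.array(m['rotation']).T+np.array(m['eye'])
E
python3 - <<'E'
from h import *
s=monitor.state(); print(s)
for n in('top','side'):
    im,d,P=pts(n); m=camera_model(n); print(n,m['eye'],m['rotation'])
    cv2.imwrite(f'pics/{n}.png',im[:,:,::-1]); np.savez(f'{n}.npz',im=im,P=P,d=d)
    ok=(d>0)&(abs(P[...,2]-.135)<.012)
    hsv=cv2.cvtColor(im,cv2.COLOR_RGB2HSV)
    for c,(a,b) in dict(red=(0,8),red2=(170,180),yellow=(18,34),green=(40,85),blue=(95,130)).items():
        k=ok&(hsv[...,0]>=a)&(hsv[...,0]<=b)&(hsv[...,1]>100)
        nn,l,st,ce=cv2.connectedComponentsWithStats(k.astype(np.uint8))
        for i in range(1,nn):
            if st[i,4]>15: q=P[l==i]; print(n,c,st[i],q.min(0).round(4),q.max(0).round(4),np.median(q,0).round(4))
E
```

```text
{'clock': 0.0, 'q': array([-1.20660346e+00,  3.00473729e-01,  1.52158360e+00,  1.21514544e-05,
        1.32073670e+00, -6.65989090e-02]), 'joint_vel': array([ 0.00138227, -0.00142172, -0.00042426,  0.00173016, -0.00092403,
        0.00169576]), 'joint_torque': array([-6.27059180e-04, -5.31805551e+01, -3.52735162e+01,  7.08354707e-02,
        2.44275777e-02, -1.38765149e-04]), 'tool_pos': array([ 0.22958102, -0.49950155,  0.21288383]), 'eef_rot': array([ 9.76892002e-01,  2.13732675e-01, -8.32304366e-05, -5.94924049e-04]), 'force': array([-0.23868048,  0.26200571,  0.33085291]), 'torque': array([ 0.01194546, -0.00815949,  0.00425649]), 'gripper_force': 0.0, 'finger_gap': 0.9992532421689548}Traceback (most recent call last):
  File "<stdin>", line 4, in <module>
  File "h.py", line 7, in pts
    return im,d,c@np.array(m['rotation']).T+np.array(m['eye'])
                ~^~~~~~~~~~~~~~~~~~~~~~~~~~
ValueError: matmul: Input operand 1 has a mismatch in its core dimension 0, with gufunc signature (n?,k),(k,m?)->(n?,m?) (size 4 is different from 3)
```

Rotation is a quaternion.

```bash
sed -i "s/np.array(m\['rotation'\]).T/R.from_quat(m['rotation']).as_matrix().T/; 1a from scipy.spatial.transform import Rotation as R" h.py
cat > look.py <<'E'
from h import *
s=monitor.state()
for n in('top','side'):
    im,d,P=pts(n); m=camera_model(n); print(n,m)
    cv2.imwrite(f'pics/{n}.png',im[:,:,::-1]); np.savez(f'{n}.npz',im=im,P=P,d=d)
    ok=(d>0)&(abs(P[...,2]-.135)<.012)
    hsv=cv2.cvtColor(im,cv2.COLOR_RGB2HSV)
    for c,(a,b) in dict(red=(0,8),red2=(170,180),yellow=(18,34),green=(40,85),blue=(95,130)).items():
        k=ok&(hsv[...,0]>=a)&(hsv[...,0]<=b)&(hsv[...,1]>100)
        nn,l,st,ce=cv2.connectedComponentsWithStats(k.astype(np.uint8))
        for i in range(1,nn):
            if st[i,4]>15: q=P[l==i]; print(n,c,st[i],q.min(0).round(4),q.max(0).round(4),np.median(q,0).round(4))
E
python3 look.py
```

```text
top {'fx': 475.46141017736306, 'fy': 475.46141017736306, 'cx': 318.6566065857654, 'cy': 197.34412027881407, 'eye': array([ 0.32031288, -0.03573272,  1.35406116]), 'rotation': array([-0.69789438,  0.70972646, -0.06622681,  0.06961178])}
top red [271 219  11  10  83] [0.4796 0.0674 0.1232] [0.5037 0.0937 0.1389] [0.4922 0.0799 0.131 ]
top yellow [293 225  11  11  91] [0.4603 0.0102 0.1233] [0.4875 0.0364 0.1387] [0.4729 0.0227 0.1321]
top green [249 212  10  10  79] [0.4992 0.1271 0.1237] [0.5228 0.1504 0.1416] [0.5112 0.1372 0.1331]
top blue [227 205  10  10  72] [0.5184 0.1855 0.1231] [0.5426 0.2084 0.1402] [0.5304 0.1971 0.1315]
side {'fx': 400.4896436588395, 'fy': 400.4896436588395, 'cx': 317.0254578322854, 'cy': 199.13393030412453, 'eye': array([-0.18448825,  0.66755106,  0.95248074]), 'rotation': array([-0.34717875,  0.83512763, -0.38989233,  0.17324184])}
side red [301 219   8   8  48] [0.4761 0.07   0.1232] [0.5024 0.0952 0.1382] [0.4879 0.0855 0.1315]
side yellow [319 213   9   7  55] [0.4556 0.0119 0.1235] [0.48   0.0377 0.1388] [0.4666 0.0269 0.1317]
side yellow [444 316  39  14  61] [-0.0649  0.0381  0.1231] [0.0144 0.0747 0.1311] [-0.03    0.0674  0.126 ]
side green [282 225   8   8  56] [0.4961 0.1327 0.1237] [0.5226 0.1557 0.138 ] [0.505  0.1437 0.1326]
side blue [262 232   9   8  57] [0.5163 0.19   0.1234] [0.5438 0.2134 0.1369] [0.5256 0.2025 0.1316]
```

View pics/top.png

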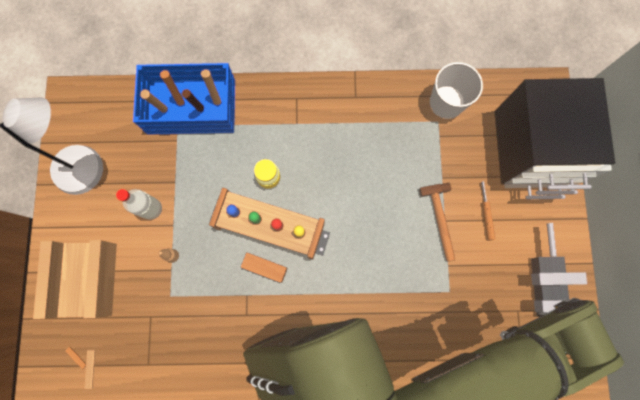

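View pics/side.png

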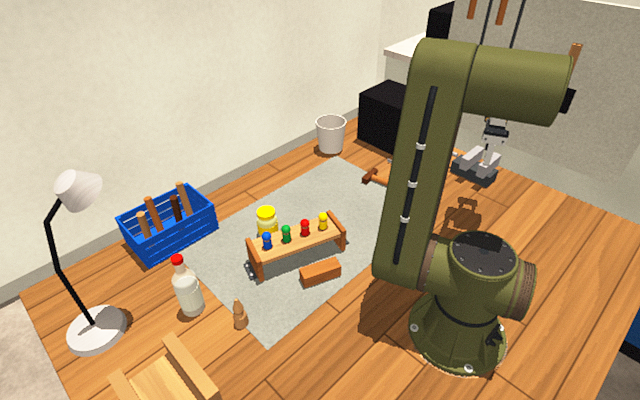

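The top view shows the row in order blue (232,210), green (254,217), red (276,224) and yellow (299,231). The jar is at (266,173) and the bottle at (140,203), about 0.2 m from blue. In the side view the bench is at about (295,240), with the blank in front and the arm out of the way. Peg heights and the ~61 mm spacing agree with the spec. I'll move above red with the jaws shut.

Emit:
drive_tool(
  increments=[
    {"claw":0,"translation":[0.032,-0.028,0],"spin":0},
    {"claw":0,"translation":[0.032,-0.028,0],"spin":0},
    {"claw":0,"translation":[0.032,-0.028,0],"spin":0},
    {"claw":0,"translation":[0.032,-0.028,0],"spin":0},
    {"claw":0,"translation":[0.032,-0.028,0],"spin":0},
    {"claw":0,"translation":[0.032,-0.028,0],"spin":0},
    {"claw":0,"translation":[0.032,-0.028,0],"spin":0},
    {"claw":0,"translation":[0.032,-0.028,0],"spin":0},
    {"claw":0,"translation":[0.032,-0.028,0],"spin":0},
    {"claw":0,"translation":[0.032,-0.028,0],"spin":0},
  ],
)

```text
clock: 0.98
tool_pos: [0.3603, -0.2072, 0.2135]
eef_rot: [0.977, 0.214, 0.0, 0.0]
force: [0.6, 0.1, -0.8]
finger_gap: 0.328
gripper_force: 0.0
```

Emit:
drive_tool(
  increments=[
    {"claw":0,"translation":[0.032,-0.028,0],"spin":0},
    {"claw":0,"translation":[0.032,-0.028,0],"spin":0},
    {"claw":0,"translation":[0.032,-0.028,0],"spin":0},
    {"claw":0,"translation":[0.032,-0.028,0],"spin":0},
    {"claw":0,"translation":[0.032,-0.028,0],"spin":0},
    {"claw":0,"translation":[0.032,-0.028,0],"spin":0},
    {"claw":0,"translation":[0.032,-0.028,0],"spin":0},
    {"claw":0,"translation":[0.032,-0.028,0],"spin":0},
    {"claw":0,"translation":[0,0,0],"spin":0},
    {"claw":0,"translation":[0,0,0],"spin":0},
  ],
)

```text
clock: 1.82
tool_pos: [0.4644, 0.0251, 0.213]
eef_rot: [0.977, 0.215, -0.0, -0.0]
force: [0.2, -0.7, -0.5]
finger_gap: 0.007
gripper_force: 0.0
```

```bash
cat > w.py <<'E'
from h import *
import sys
s=monitor.state(); print(s['clock'],s['tool_pos'],s['eef_rot'],s['force'],s['finger_gap'],s['q'])
im,d,P=pts('wrist'); m=camera_model('wrist')
cv2.imwrite(f'pics/w{sys.argv[1]}.png',im[:,:,::-1])
# cap-top points: rays to plane z=.135 for the contour circle centre, and depth points
hsv=cv2.cvtColor(im,cv2.COLOR_RGB2HSV); Rm=R.from_quat(m['rotation']).as_matrix()
T=R.from_quat(s['eef_rot']).as_matrix()
for c,(a,b) in dict(red=(0,8),yellow=(18,34),green=(40,85),blue=(95,130)).items():
    k=(d>0)&(abs(P[...,2]-.130)<.016)&(hsv[...,0]>=a)&(hsv[...,0]<=b)&(hsv[...,1]>100)
    nn,l,st,ce=cv2.connectedComponentsWithStats(k.astype(np.uint8))
    for i in range(1,nn):
        if st[i,4]>60:
            q=P[l==i]; z=np.percentile(q[:,2],95); t=q[q[:,2]>z-.0035]; o=t[:,:2]
            ctr=(o.min(0)+o.max(0))/2; full=(q.min(0)+q.max(0))/2
            dl=np.r_[ctr,z]-s['tool_pos']
            print(c,st[i],'top',ctr.round(4),o.mean(0).round(4),'full',full.round(4),(q.max(0)-q.min(0)).round(4),'z',z.round(4),'tool share xyz',(T.T@dl/.75).round(4))
E
python3 w.py 1
```

```text
1.8167 [0.46437501 0.02514896 0.21304935] [ 9.76615194e-01  2.14994376e-01 -4.18326986e-04 -8.31982823e-05] [ 0.23260454 -0.68799288 -0.48299402] 0.0067499082017114485 [-2.46562814e-02  1.10339446e-01  1.75040964e+00 -4.00537154e-05
  1.28169574e+00  1.11277930e+00]
red [260 138  32  32 764] top [0.4923 0.0831] [0.4927 0.0832] full [0.4926 0.0834 0.1262] [0.0281 0.028  0.0174] z 0.1339 tool share xyz [ 0.0663 -0.0544  0.1055]
yellow [310 184  30  30 699] top [0.4737 0.0244] [0.4735 0.025 ] full [0.4733 0.0246 0.1278] [0.0283 0.0286 0.017 ] z 0.1353 tool share xyz [0.0109 0.0062 0.1036]
green [205  88  35  35 900] top [0.512  0.1415] [0.5122 0.1415] full [0.5122 0.1411 0.1286] [0.0277 0.0261 0.0182] z 0.136 tool share xyz [ 0.1228 -0.114   0.1026]
blue [ 145   33   38   38 1095] top [0.5315 0.2004] [0.5315 0.2001] full [0.5314 0.1995 0.1255] [0.0276 0.0263 0.022 ] z 0.1346 tool share xyz [ 0.1794 -0.1745  0.1045]
```

View pics/w1.png

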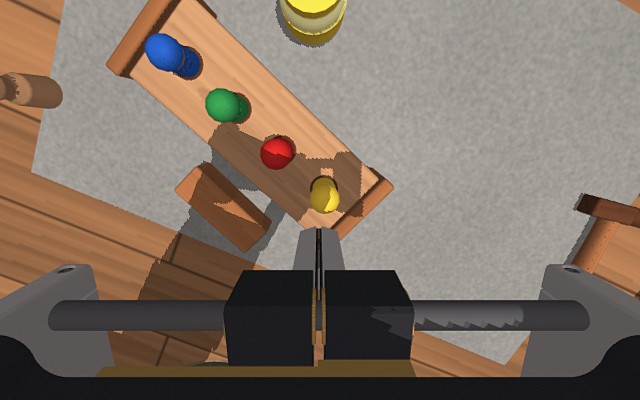

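Wrist view: red (276,153), yellow (325,195), green (227,105), blue (165,53). The spacing is 61.6 mm and green reads 136 mm high, both matching the spec. Next I move over red and hover about 6 mm above it.

Emit:
drive_tool(
  increments=[
    {"claw":0,"translation":[0.0221,-0.0181,0],"spin":0},
    {"claw":0,"translation":[0.0221,-0.0181,0],"spin":0},
    {"claw":0,"translation":[0.0221,-0.0181,0],"spin":0},
    {"claw":0,"translation":[0,0,0.02],"spin":0},
    {"claw":0,"translation":[0,0,0.02],"spin":0},
    {"claw":0,"translation":[0,0,0.02],"spin":0},
    {"claw":0,"translation":[0,0,0.016],"spin":0},
    {"claw":0,"translation":[0,0,0.01],"spin":0},
    {"claw":0,"translation":[0,0,0],"spin":0},
    {"claw":0,"translation":[0,0,0],"spin":0},
  ],
)

```text
clock: 2.7
tool_pos: [0.4925, 0.0813, 0.1493]
eef_rot: [0.977, 0.213, -0.0, 0.0]
force: [0.1, 0.1, -0.6]
finger_gap: 0.004
gripper_force: 0.0
```

Emit:
drive_tool(
  increments=[
    {"claw":0,"translation":[0.0008,-0.0018,0.002],"spin":0},
    {"claw":0,"translation":[0,0,0.0016],"spin":0},
    {"claw":0,"translation":[0,0,0.0012],"spin":0},
    {"claw":0,"translation":[0,0,0.0012],"spin":0},
    {"claw":0,"translation":[0,0,0.0012],"spin":0},
    {"claw":0,"translation":[0,0,0.0012],"spin":0},
    {"claw":0,"translation":[0,0,0.0012],"spin":0},
    {"claw":0,"translation":[0,0,0.0012],"spin":0},
    {"claw":0,"translation":[0,0,0.0012],"spin":0},
    {"claw":0,"translation":[0,0,0.0012],"spin":0},
  ],
)

```text
clock: 3.53
tool_pos: [0.4926, 0.0834, 0.1391]
eef_rot: [0.977, 0.214, 0.0, -0.0]
force: [-1.0, -0.6, 3.1]
finger_gap: 0.003
gripper_force: 1.4
```

In contact at 3 N and sliding. 6.5 mm more to go.

Emit:
drive_tool(
  increments=[
    {"claw":0,"translation":[0,0,0.0012],"spin":0},
    {"claw":0,"translation":[0,0,0.0012],"spin":0},
    {"claw":0,"translation":[0,0,0.0012],"spin":0},
    {"claw":0,"translation":[0,0,0.0012],"spin":0},
    {"claw":0,"translation":[0,0,0.0012],"spin":0},
    {"claw":0,"translation":[0,0,0.0012],"spin":0},
    {"claw":0,"translation":[0,0,0.0012],"spin":0},
    {"claw":0,"translation":[0,0,0],"spin":0},
    {"claw":0,"translation":[0,0,0],"spin":0},
  ],
)

```text
clock: 4.28
tool_pos: [0.4924, 0.0833, 0.1325]
eef_rot: [0.977, 0.214, -0.0, -0.0]
force: [-0.7, 0.2, 0.2]
finger_gap: 0.006
gripper_force: 0.0
```

Emit:
drive_tool(
  increments=[
    {"claw":0,"translation":[0,0,-0.01],"spin":0},
    {"claw":0,"translation":[0,0,-0.025],"spin":0},
    {"claw":0,"translation":[0,0,-0.03],"spin":0},
    {"claw":0,"translation":[0,0,-0.025],"spin":0},
    {"claw":0,"translation":[-0.0185,0.0202,0],"spin":0},
    {"claw":0,"translation":[-0.0185,0.0202,0],"spin":0},
    {"claw":0,"translation":[-0.0185,0.0202,0],"spin":0},
    {"claw":0,"translation":[0,0,0],"spin":0},
    {"claw":0,"translation":[0,0,0],"spin":0},
  ],
)

```text
clock: 5.03
tool_pos: [0.4736, 0.0243, 0.2008]
eef_rot: [0.977, 0.213, 0.0, 0.0]
force: [-0.1, -0.4, 0.5]
finger_gap: 0.005
gripper_force: 0.0
```

```bash
python3 w.py 2
```

```text
5.0333 [0.47364019 0.02425755 0.20078013] [9.77057400e-01 2.12975988e-01 2.53330248e-04 3.54948892e-05] [-0.12807593 -0.44400038  0.5316009 ] 0.0046766599966845184 [-2.61078823e-02  1.41881905e-01  1.74437945e+00  5.45504267e-05
  1.25482233e+00  1.11543185e+00]
red [255 148  31  31 723] top [0.493  0.0833] [0.493  0.0832] full [0.4929 0.0836 0.1197] [0.0278 0.0281 0.0114] z 0.1241 tool share xyz [ 0.0563 -0.0608  0.1023]
yellow [304 195  31  31 745] top [0.4736 0.0247] [0.4738 0.0248] full [0.4733 0.0252 0.1278] [0.028  0.0275 0.0171] z 0.1353 tool share xyz [ 0.0002 -0.0005  0.0873]
green [194  97  37  36 985] top [0.5116 0.1415] [0.5122 0.1416] full [0.5123 0.1423 0.1262] [0.0275 0.0287 0.022 ] z 0.136 tool share xyz [ 0.111  -0.1211  0.0864]
blue [ 130   41   41   39 1194] top [0.5318 0.2007] [0.5316 0.2001] full [0.5314 0.1998 0.1283] [0.0279 0.027  0.0177] z 0.1347 tool share xyz [ 0.1683 -0.1817  0.0882]
```

Red stands at 0.124 m, so it is about 12 mm down. Next is yellow.

Emit:
drive_tool(
  increments=[
    {"claw":0,"translation":[0,0,0.02],"spin":0},
    {"claw":0,"translation":[0,0,0.02],"spin":0},
    {"claw":0,"translation":[0,0,0.015],"spin":0},
    {"claw":0,"translation":[0,0,0.01],"spin":0},
    {"claw":0,"translation":[0,0,0.004],"spin":0},
    {"claw":0,"translation":[0,0,0.002],"spin":0},
    {"claw":0,"translation":[0,0,0.0012],"spin":0},
    {"claw":0,"translation":[0,0,0.0012],"spin":0},
    {"claw":0,"translation":[0,0,0.0012],"spin":0},
    {"claw":0,"translation":[0,0,0.0012],"spin":0},
  ],
)

```text
clock: 5.92
tool_pos: [0.4738, 0.0247, 0.1437]
eef_rot: [0.977, 0.214, 0.0, 0.0]
force: [-0.5, 0.2, 2.9]
finger_gap: 0.008
gripper_force: 1.4
```

Emit:
drive_tool(
  increments=[
    {"claw":0,"translation":[0,0,0.0012],"spin":0},
    {"claw":0,"translation":[0,0,0.0012],"spin":0},
    {"claw":0,"translation":[0,0,0.0012],"spin":0},
    {"claw":0,"translation":[0,0,0.0012],"spin":0},
    {"claw":0,"translation":[0,0,0.0012],"spin":0},
    {"claw":0,"translation":[0,0,0.0012],"spin":0},
  ],
)

```text
clock: 6.42
tool_pos: [0.4738, 0.0247, 0.138]
eef_rot: [0.977, 0.214, 0.0, 0.0]
force: [1.0, 0.3, 2.9]
finger_gap: 0.006
gripper_force: 1.4
```

Emit:
drive_tool(
  increments=[
    {"claw":0,"translation":[0,0,0.0012],"spin":0},
    {"claw":0,"translation":[0,0,0.0012],"spin":0},
    {"claw":0,"translation":[0,0,0.0012],"spin":0},
    {"claw":0,"translation":[0,0,0.0012],"spin":0},
    {"claw":0,"translation":[0,0,0.0012],"spin":0},
    {"claw":0,"translation":[0,0,0.0005],"spin":0},
    {"claw":0,"translation":[0,0,0],"spin":0},
    {"claw":0,"translation":[0,0,0],"spin":0},
  ],
)

```text
clock: 7.08
tool_pos: [0.4735, 0.0247, 0.133]
eef_rot: [0.977, 0.214, -0.0, -0.0]
force: [0.7, 0.1, 1.9]
finger_gap: 0.005
gripper_force: 0.7
```

Emit:
drive_tool(
  increments=[
    {"claw":0,"translation":[0,0,-0.01],"spin":0},
    {"claw":0,"translation":[0,0,-0.025],"spin":0},
    {"claw":0,"translation":[0,0,-0.03],"spin":0},
    {"claw":0,"translation":[0,0,-0.025],"spin":0},
    {"claw":0,"translation":[0,0,0],"spin":0},
    {"claw":0,"translation":[0,0,0],"spin":0},
  ],
)

```text
clock: 7.58
tool_pos: [0.4737, 0.0247, 0.2012]
eef_rot: [0.977, 0.214, 0.001, 0.0]
force: [0.0, 0.4, -0.9]
finger_gap: 0.007
gripper_force: 0.0
```

```bash
python3 w.py 3
```

```text
7.5833 [0.47369107 0.02468138 0.20117388] [9.76884679e-01 2.13766326e-01 5.07770447e-04 1.53593633e-04] [ 0.00269121  0.37232506 -0.89714541] 0.007426788621366629 [-2.51490340e-02  1.41346143e-01  1.74403934e+00 -5.93035726e-05
  1.25514768e+00  1.11480803e+00]
red [255 148  31  31 719] top [0.4926 0.0835] [0.493 0.083] full [0.4927 0.0834 0.1194] [0.0272 0.0279 0.0108] z 0.1242 tool share xyz [ 0.0556 -0.0608  0.1027]
yellow [305 194  30  28 652] top [0.4733 0.0249] [0.4736 0.025 ] full [0.4732 0.0248 0.1196] [0.0281 0.0271 0.0111] z 0.1246 tool share xyz [-0.0004 -0.0005  0.1021]
green [195  98  36  35 979] top [0.512  0.1418] [0.5123 0.1417] full [0.5121 0.141  0.1288] [0.0279 0.0263 0.0175] z 0.136 tool share xyz [ 0.1116 -0.1205  0.087 ]
blue [ 132   41   40   39 1189] top [0.5315 0.2008] [0.5316 0.2002] full [0.5314 0.1997 0.1268] [0.0273 0.0263 0.0176] z 0.1346 tool share xyz [ 0.1681 -0.1813  0.0888]
```

Yellow is about 11 mm down. Moving to blue.

Emit:
drive_tool(
  increments=[
    {"claw":0,"translation":[0.021,-0.0226,0],"spin":0},
    {"claw":0,"translation":[0.021,-0.0226,0],"spin":0},
    {"claw":0,"translation":[0.021,-0.0226,0],"spin":0},
    {"claw":0,"translation":[0.021,-0.0226,0],"spin":0},
    {"claw":0,"translation":[0.021,-0.0226,0],"spin":0},
    {"claw":0,"translation":[0.021,-0.0226,0],"spin":0},
    {"claw":0,"translation":[0.021,-0.0226,0],"spin":0},
    {"claw":0,"translation":[0.021,-0.0226,0],"spin":0},
    {"claw":0,"translation":[0,0,0],"spin":0},
    {"claw":0,"translation":[0,0,0],"spin":0},
  ],
)

```text
clock: 8.47
tool_pos: [0.5309, 0.201, 0.1989]
eef_rot: [0.977, 0.214, -0.001, 0.0]
force: [0.3, 0.6, 0.2]
finger_gap: 0.002
gripper_force: 0.0
```

```bash
python3 w.py 4
```

```text
8.4667 [0.53093956 0.20101008 0.19888554] [ 9.76735717e-01  2.14441582e-01 -1.45865095e-03  1.40115678e-04] [0.34865467 0.63686505 0.15394941] 0.0015526012952791438 [ 2.97423199e-01  3.52730867e-01  1.48564787e+00 -4.39105920e-05
  1.30614434e+00  1.43599045e+00]
red [399 274  23  26 379] top [0.4943 0.0833] [0.4955 0.0835] full [0.495  0.0845 0.1193] [0.0236 0.0252 0.0105] z 0.124 tool share xyz [-0.1098  0.1221  0.1002]
green [353 238  30  30 707] top [0.513  0.1427] [0.5132 0.143 ] full [0.5132 0.1433 0.1288] [0.0265 0.0268 0.0168] z 0.1357 tool share xyz [-0.054   0.0606  0.0843]
blue [305 194  31  31 735] top [0.5321 0.2017] [0.5324 0.2017] full [0.533  0.2018 0.1273] [0.0259 0.0271 0.0167] z 0.1344 tool share xyz [ 0.0021 -0.0001  0.086 ]
```

Emit:
drive_tool(
  increments=[
    {"claw":0,"translation":[0.001,0,0.02],"spin":0},
    {"claw":0,"translation":[0,0,0.02],"spin":0},
    {"claw":0,"translation":[0,0,0.015],"spin":0},
    {"claw":0,"translation":[0,0,0.01],"spin":0},
    {"claw":0,"translation":[0,0,0.004],"spin":0},
    {"claw":0,"translation":[0,0,0.002],"spin":0},
    {"claw":0,"translation":[0,0,0.0012],"spin":0},
    {"claw":0,"translation":[0,0,0.0012],"spin":0},
    {"claw":0,"translation":[0,0,0.0012],"spin":0},
    {"claw":0,"translation":[0,0,0.0012],"spin":0},
  ],
)

```text
clock: 9.35
tool_pos: [0.5323, 0.2009, 0.1441]
eef_rot: [0.977, 0.214, 0.0, -0.0]
force: [0.4, -0.6, -0.4]
finger_gap: 0.006
gripper_force: 0.0
```

Emit:
drive_tool(
  increments=[
    {"claw":0,"translation":[0,0,0.0012],"spin":0},
    {"claw":0,"translation":[0,0,0.0012],"spin":0},
    {"claw":0,"translation":[0,0,0.0012],"spin":0},
    {"claw":0,"translation":[0,0,0.0012],"spin":0},
    {"claw":0,"translation":[0,0,0.0012],"spin":0},
    {"claw":0,"translation":[0,0,0.0012],"spin":0},
  ],
)

```text
clock: 9.85
tool_pos: [0.5323, 0.2009, 0.1384]
eef_rot: [0.977, 0.214, 0.0, -0.0]
force: [0.0, 0.6, 3.1]
finger_gap: 0.005
gripper_force: 1.4
```

Emit:
drive_tool(
  increments=[
    {"claw":0,"translation":[0,0,0.0012],"spin":0},
    {"claw":0,"translation":[0,0,0.0012],"spin":0},
    {"claw":0,"translation":[0,0,0.0012],"spin":0},
    {"claw":0,"translation":[0,0,0.0012],"spin":0},
    {"claw":0,"translation":[0,0,0.0012],"spin":0},
    {"claw":0,"translation":[0,0,0.0012],"spin":0},
    {"claw":0,"translation":[0,0,0],"spin":0},
    {"claw":0,"translation":[0,0,0],"spin":0},
  ],
)

```text
clock: 10.52
tool_pos: [0.5321, 0.2008, 0.1327]
eef_rot: [0.977, 0.214, -0.0, 0.0]
force: [-0.1, 0.0, 0.9]
finger_gap: 0.006
gripper_force: 0.3
```

Emit:
drive_tool(
  increments=[
    {"claw":0,"translation":[0,0,-0.01],"spin":0},
    {"claw":0,"translation":[0,0,-0.025],"spin":0},
    {"claw":0,"translation":[0,0,-0.03],"spin":0},
    {"claw":0,"translation":[0,0,-0.03],"spin":0},
    {"claw":0,"translation":[0,0,0],"spin":0},
    {"claw":0,"translation":[0,0,0],"spin":0},
    {"claw":0,"translation":[0,0,0],"spin":0},
  ],
)

```text
clock: 11.1
tool_pos: [0.5319, 0.2007, 0.2037]
eef_rot: [0.977, 0.214, -0.0, 0.0]
force: [0.0, -0.3, 0.2]
finger_gap: 0.005
gripper_force: 0.0
```

```bash
python3 w.py 5
```

```text
11.1 [0.53188235 0.20072138 0.2037303 ] [ 9.76891248e-01  2.13736476e-01 -4.55161473e-04  3.44993056e-05] [ 0.00770455 -0.27801889  0.22486892] 0.004702595907201087 [2.96427775e-01 3.49330162e-01 1.47873059e+00 5.07599335e-06
 1.31444482e+00 1.43642630e+00]
red [398 272  22  25 350] top [0.4946 0.0838] [0.4961 0.0832] full [0.4963 0.0841 0.1195] [0.0222 0.0237 0.0109] z 0.124 tool share xyz [-0.1101  0.1209  0.1064]
green [351 237  30  29 676] top [0.5124 0.1426] [0.513  0.1432] full [0.5135 0.144  0.1285] [0.0261 0.0262 0.0178] z 0.1357 tool share xyz [-0.0559  0.0596  0.0908]
blue [305 193  29  27 615] top [0.5315 0.2013] [0.5322 0.2015] full [0.533  0.2017 0.12  ] [0.0261 0.0267 0.0119] z 0.1242 tool share xyz [-1.00e-04 -9.00e-04  1.06e-01]
```

View pics/w5.png

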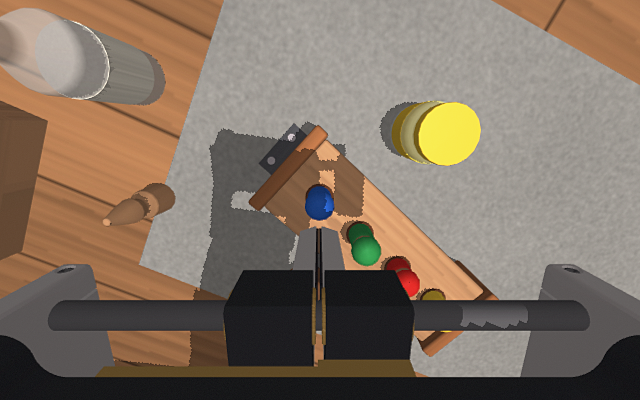

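The picture shows blue (320,203) pressed down, with its top at 0.124 m. Green (365,248) still stands at its original height, and the jar (440,133), figure (140,205) and bottle are undisturbed. The tool is clear of everything, so I'm handing in.

```bash
python3 -c "
from plant import hand_in
print(hand_in())"
```

```text
the job is handed in; nothing more can be done
None
```

I pressed the red, yellow and blue pegs in that order; each now stands about 11–12 mm down, force readings stayed around 3 N, the green peg and the other objects were not touched, and the job was handed in at about 11 s.

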